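# Close and press a canvas stretcher corner with the two-hand keys

## Robot

A 6-joint arm with a two-finger parallel gripper is mounted at the origin on the work surface. World frame = base frame: x ahead of the robot, y to its left, z up, the work surface at z = 0. Lengths are in m, angles in rad, forces in N, time in s.
With the tool pointing down it reaches from about 0.25 to 0.725 m from the base axis. Payload 4 kg.
Tool frame: the origin (TCP) lies midway between the tips of the shut fingers; the grasp point (between the pads) lies 19 mm behind it (bot.grip_point_offset is the distance from the TCP to the grasp point, in m); z points along the fingers, y is the line along which they close (so a half turn about z gives the same grasp; the last joint's range is limited). The gripper opens to 85 mm and grips with 20 to 120 N. Pads are 22 mm wide; open, the fingers measure 114 mm over their backs; the gripper's body (76 mm by 85 mm) begins 54 mm behind the grasp point. The pads swing forward as they close: fully open they stand 13 mm farther back than shut.
Start: joints at [-1.201, 0.241, 0.005, 1.335, 0, 1.571], TCP at [0.181, -0.466, 0.231] pointing down, gripper open.
Joint ranges: [-2.72, 2.72], [-1.05, 1.87], [-1.09, 1.28], [-1.99, 2.15], [-1.42, 1.44], [-3.14, 3.14]. Speed limits (rad/s): [2.79, 2.79, 3.14, 3.14, 3.14, 3.14].

## Interface

Orientations are given as a unit quaternion [x, y, z, w].
In Python, from workcell import bot gives the robot as it stands.
- The arm moves only by the tool step_arm, never from a script. Its argument "targets" is text: rows parted by semicolons, each of 7 numbers parted by spaces: the opening, from -1 (shut) to 1 (fully open), so that 0 is half open, then the shift along the world's x, y, z normalised to -1 to 1, where 1 is 0.5 m, then the turn, a rotation vector about the world's x, y, z normalised to -1 to 1, where 1 is pi/4 rad. In form: gripper x y z wx wy wz; .... A call has 1 to 10 rows; each row is the pose to reach, as a shift and turn from the pose commanded when the call began; what a row does not reach only later rows make up. A row lasts 1/12 s, in which the tool goes at most 41.7 mm and 7.16 degrees, less where a joint would pass 70% of its speed; a pose out of reach is approached as far as the arm can. A call with a number of a shift or a turn outside -1 to 1 is refused whole. A call with a gripper value outside its range is refused whole. The fingers move at their own pace and stop on an object; the grip force is fixed at half the most. Time passes only in rows, so rows that repeat a pose let the fingers close. It gives the time, the measured TCP pose, the force, the opening and the grip force at its end, in the units of the state.
- bot.get_obs(): the state, without advancing time (a new reading comes with each control period).
- bot.camera(name): name is "scene" or "top" or "wrist"; returns the picture (420x560x3 uint8, red, green, blue); there is no depth.
- bot.camera_info(name): a dict with "vertical_fov" (degrees; the focal length in pixels is half the picture's height over the tangent of half this angle, whatever the lens; pixels are square), "cx", "cy" (the principal point, pixels), "D" ([k1, k2, p1, p2, k3] as OpenCV has them; the pictures are not rectified), "pose" (4x4, takes a point from camera to world coordinates). Camera axes: x right, y up, looking along -z (the intrinsics and any distortion apply to the point x, -y, -z); pixel columns grow to the right and rows downward; lengths in m; the calibration is good to about 2 mm. A picture is of the moment at which its call begins: read the wrist's pose just before it. camera_info takes no time and is no camera call; for the wrist camera it gives the pose at the moment of the call.
- bot.job_done(): hands the job in; it is judged then, once.
The state is a dict: "clock": time; "joint_pos": joint angles; "joint_vel": joint speeds; "tau": joint torques, N m; "eef_pos": TCP position; "tool_rot": TCP orientation; "ft_force": force on the tool from outside, world axes, zero at the start; "ft_torque": the same for the moment, N m; "grip_width": finger opening in m; "grasp_force": force on a finger pad.
Only numpy, scipy, OpenCV 4.12 (cv2) and the standard library are available. Lean on these libraries where they do the work, as an engineer would, in place of code of your own. Each camera call takes 0.05 s, during which the arm holds its last target. There are 200 camera calls.

## Task

Push the loose wooden stretcher bar along its channel with the fingertips until its end butts fully against the fixed bar, without picking it up. Then press the two equal round keys on the wide control box together, one under each fingertip, hold both fully down for about three seconds while the two press feet bear on the joint, and let them come fully up again. Never push one of the two keys down alone, leave the bigger single stop key unpressed, and do not disturb the other things on the bench.

Things in the scene. Friction and masses are not known exactly. Their poses are not given: they have to be found in the camera images.
- press: fixed grey bench press; origin on the bench, +z up. Own frame, mm: flat bed x -30..170, y -170..120, top 18 above the bench. The loose bar's channel runs along y at x = 30: two steel walls 43 apart, 8 thick, 12 high above the bed, y -50..55. Column and arm, up to 118 above the bench, over x 5..165, y 35..85
- joint_face (a point): centre of the spot on the fixed wooden bar (40 mm wide, 22 mm high, lying across the channel's end along the press's x) that the loose bar must meet: on the press at x 30, y 60 mm, 11 mm above the bed; the face looks to the press's -y
- bar: loose plain wooden stretcher bar, 40 x 150 x 22 mm (x, y, z), about 0.12 kg, lying on the bed in the channel (1.5 mm play each side); origin at the centre of its underside, long axis y parallel to the press's y. It starts 20 to 55 mm short of the fixed bar; its home lies in the press's +y direction
- bar_tail (a point): centre of the loose bar's free end face (11 mm above the bed), the end to push on, towards +y of the press; this end always stands outside the channel walls, with bare bed for 25 mm or more behind it
- bar_nose (a point): centre of the loose bar's other end face, which must meet the fixed bar (11 mm above the bed)
- foot_left_pad (a point): centre of the underside of the press's left foot, a 44 x 24 mm pad above the fixed bar's edge of the joint; 16 mm above the bar at rest; comes down with the left key, 2 mm for each mm, and just meets the bar when the key is fully down
- foot_right_pad (a point): the same for the right foot, which comes down with the right key on the loose bar's end once that is home
- console: fixed wide grey control box, 78 x 150 x 20 mm (x, y, z), in front of the press (robot's side); origin at the centre of its underside. The two equal keys stand on it at y = +31 and -31 mm, x = 0
- key_left_top (a point): centre of the top of the left key (+y side of the console): round black cap of 28 mm diameter, 44 mm above the bench at rest, in a steel collar 44 mm wide whose top is 32 mm above the bench; at the full 8 mm travel the cap still stands 4 mm proud of the collar. 62 mm between the keys' centres. The reading follows the cap down
- key_right_top (a point): the same for the right key (-y side of the console)
- key_left (a joint): travel of the left key, m, 0 up to 0.008 fully down; spring: about 0.6 N to start it, 3.4 N fully down; springs back when let go
- key_right (a joint): the same for the right key
- stop_box: fixed small grey box, 66 x 66 x 20 mm, on one or the other side of the console, carrying the single bigger stop key (46 mm diameter, top 44 mm above the bench); origin at the centre of its underside; not to be pressed
- stop_key (a joint): travel of the stop key, m, 0 up to 0.008 down; must stay up
- dial_box: fixed small grey box, 66 x 66 x 20 mm, with a black dial (65 mm high over all), on the side of the console opposite the stop box; not needed; origin at the centre of its underside
- dial (a joint): turn of the dial, rad, 0 at the start; to be left alone
- staple_tin: loose round aluminium tin, 54 mm diameter, 32 mm high, on the press bed away from the channel; bystander; origin at the centre of its underside
- offcut: loose wood offcut, 25 x 70 x 18 mm, on the bench on the robot's side of the console; bystander; origin at the centre of its underside
- coffee_can: loose coffee can, 100 mm diameter, 135 mm high; bystander; origin at the centre of its underside
- spray_can: loose spray can, 64 mm diameter, 190 mm high; bystander; origin at the centre of its underside
- glue_bottle: loose white glue bottle, 56 mm diameter, 130 mm high; bystander; origin at the centre of its underside
- level: loose red spirit level, 50 x 400 x 22 mm, lying on the bench; bystander; origin at the centre of its underside
- brush: loose paint brush lying on the bench; bystander; origin at the underside
Things that resemble listed ones, but are neither listed nor needed, are in the scene too. Leave any red look-alike of the bar alone. Leave any blue look-alike of the console alone.

How it is judged:
On the way, in this order (a step that is already met when the one before it is completed fails the run):
1. the loose bar is pushed home against the fixed bar (gap under 3 mm) (y of bar_nose in the frame of press between 0.057 and 0.064 m and x of bar_nose in the frame of press between 0.025 and 0.035 m and height (world z) of bar below 0.022 m), for 0.2 s.
2. both keys are held fully down (more than 6 of 8 mm) for 2.5 s on end, the bar still home (all of step 1 and value of joint each of key_left, key_right above 0.006 m), for 2.5 s.
At the end, for the whole second after the job is handed in: the loose bar lies home in its channel with a gap of less than 3 mm to the fixed bar, at rest; both keys and the stop key are up (within 1 mm) (all of step 1 and value of joint each of key_left, key_right, stop_key below 0.001 m and linear speed of bar below 0.01 m/s); the robot touches nothing.
It fails at once if one key of the pair is pushed down (more than 6 mm) while the other is up (less than 2 mm) ((value of joint key_left above 0.006 m and value of joint key_right below 0.002 m) or (value of joint key_right above 0.006 m and value of joint key_left below 0.002 m)).
It fails at once if both keys are pressed (more than 4 mm) while the joint is still open by more than 6 mm (value of joint each of key_left, key_right above 0.004 m and y of bar_nose in the frame of press below 0.054 m).
It fails at once if the stop key is pressed more than 3 mm (value of joint stop_key above 0.003 m).
It fails at once if the loose bar is lifted more than 8 mm off the bed or tipped (height (world z) of bar above 0.026 m or angle between bar's own z axis and vertical above 0.2 rad).
It fails at once if a bystander is moved more than 25 mm, or the dial turned more than 0.2 rad (distance of any of staple_tin, offcut, coffee_can, spray_can, glue_bottle, level, brush from where it was at the start of the episode above 0.025 m or value of joint dial above 0.2 rad).
It also fails if it takes over 51 s, if anything falls off the work surface, if the arm or the gripper's body presses on something with over 40 N, if the wrist force passes 120 N, or if a joint passes its speed limit or range.

## Working session

There is one attempt and no reset: what is moved stays moved. The work goes in short steps, Python scripts to look and compute and a tool call to move; the robot and the scene stay as the last step left them, time stands still between calls to the robot, and variables do not carry over. Pictures are saved under pics/ and viewed, at most 10 in all, crops included, and the job is handed in when it is done.

Besides the shell and the picture viewer there is one more tool, called after "Call:" as name(argument=value, ...) on one line, values as JSON. step_arm: Moves the arm, as the interface text tells. Scaled input: -1 to 1 covers 0.5 m each way for a shift and pi/4 rad each way for a turn. Its arguments: {"type":"object","properties":{"targets":{"type":"string"}},"required":["targets"]}

```bash
mkdir -p pics; python3 - <<'E'
from workcell import bot
import cv2
for n in("scene","top"):
    cv2.imwrite(f"pics/{n}0.png",bot.camera(n)[:,:,::-1]); i=bot.camera_info(n); print(n,i)
o=bot.get_obs();print(o['clock'],o['eef_pos'],o['tool_rot'],o['grip_width'])
E
```

```text
scene {'vertical_fov': 42.106228535084675, 'cx': 283.01575803794736, 'cy': 211.62479748076228, 'D': array([-0.16610588,  0.        ,  0.        ,  0.        ,  0.        ]), 'pose': array([[ 0.5817289 , -0.66048017,  0.47471828,  1.26316323],
       [ 0.81319433,  0.45970242, -0.35691549, -0.56868172],
       [ 0.01750646,  0.59366626,  0.80452091,  1.39704188],
       [ 0.        ,  0.        ,  0.        ,  1.        ]])}
top {'vertical_fov': 54.23627854590802, 'cx': 285.4608631605952, 'cy': 206.38445104389646, 'D': array([-0.00272533,  0.        ,  0.        ,  0.        ,  0.        ]), 'pose': array([[-1.60970257e-04,  9.90511032e-01, -1.37433143e-01,
         3.60861946e-01],
       [-9.99989022e-01, -8.03028225e-04, -4.61635246e-03,
         7.62388979e-03],
       [-4.68291074e-03,  1.37430891e-01,  9.90500288e-01,
         1.07885020e+00],
       [ 0.00000000e+00,  0.00000000e+00,  0.00000000e+00,
         1.00000000e+00]])}
0.1 [ 0.18049719 -0.46568085  0.23050532] [ 9.82957715e-01  1.83829387e-01 -1.83066252e-04 -9.24358905e-04] 0.08525357308522875
```

View pics/top0.png

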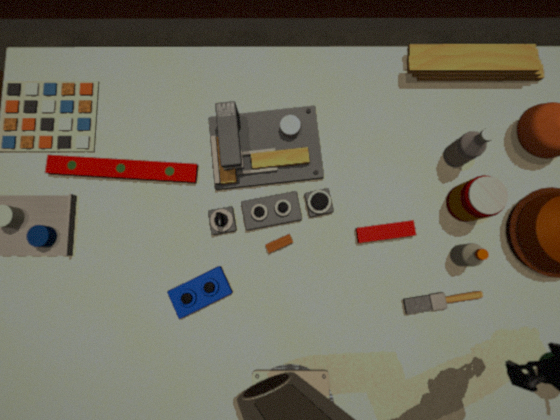

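View pics/scene0.png

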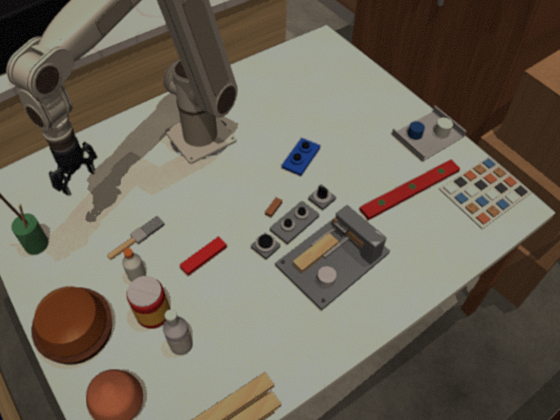

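The top picture shows the press at about (265,147) and the tan bar in its channel, from (250,160) to (308,157). The grey console is at (271,210) with keys at (259,212) and (283,208), the stop box is at (319,202), and the dial box is at (222,220).

Bar candidates are the tan bar at (280,158) and the red one at (385,232). The tan bar fits because it is plain wood lying in the channel. Console candidates are the grey box at (271,210) and the blue one at (200,292). The grey box fits because it is grey and sits in front of the press. I'll confirm both in a crop.

```bash
cat > h.py <<'E'
import numpy as np, cv2
def K(i):
    f=210/np.tan(np.radians(i['vertical_fov'])/2); return np.array([[f,0,i['cx']],[0,f,i['cy']],[0,0,1.]])
def ray(i,uv,z):
    p=cv2.undistortPoints(np.array(uv,float).reshape(-1,1,2),K(i),i['D']).reshape(-1,2)
    d=np.c_[p[:,0],-p[:,1],-np.ones(len(p))]@i['pose'][:3,:3].T; o=i['pose'][:3,3]
    return o+d*((z-o[2])/d[:,2])[:,None]
E
python3 - <<'E'
import cv2,numpy as np
from h import *
from workcell import bot
a=cv2.imread('pics/top0.png');cv2.imwrite('pics/crop0.png',cv2.resize(a[90:260,190:350],None,fx=3.5*1,fy=3.5,interpolation=cv2.INTER_CUBIC))
i=bot.camera_info('top')
print(ray(i,[(259,212),(283,208)],.044).round(4)); print(ray(i,[(250,160),(308,157)],.04).round(4)); print(ray(i,[(319,202)],.044).round(3))
w=bot.camera_info('wrist');o=bot.get_obs();print(w)
E
```

```text
[[0.4901 0.0798 0.044 ]
 [0.5003 0.0187 0.044 ]]
[[ 0.6268  0.1046  0.04  ]
 [ 0.6346 -0.0462  0.04  ]]
[[ 0.516 -0.073  0.044]]
{'vertical_fov': 58.78463395344818, 'cx': 281.9460492104402, 'cy': 211.96089875674792, 'D': array([-0.04314357,  0.        ,  0.        ,  0.        ,  0.        ]), 'pose': array([[ 0.36160562,  0.88892278,  0.28117196,  0.25131248],
       [-0.93232908,  0.34540497,  0.10704155, -0.43899684],
       [-0.00196652, -0.30085162,  0.95366893,  0.37154378],
       [ 0.        ,  0.        ,  0.        ,  1.        ]])}
```

View pics/crop0.png

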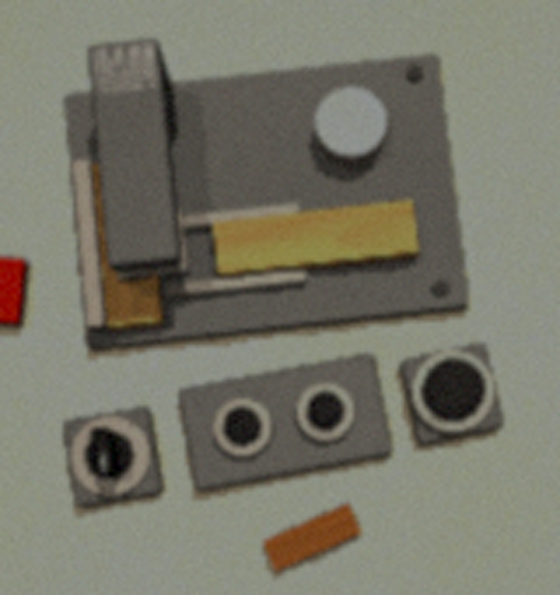

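The crop confirms it: the tan bar sits in the walls at crop (215,245) to (417,228), and the grey two-key console has keys at crop (242,427) and (325,410). The stop key is at crop (452,390). Next I'll move the wrist camera over them.

Call:
step_arm(targets="1 0.7 0.97 0.04 0 0 -0.36;1 0.7 0.97 0.04 0 0 -0.36;1 0.7 0.97 0.04 0 0 -0.36;1 0.7 0.97 0.04 0 0 -0.36;1 0.7 0.97 0.04 0 0 -0.36;1 0.7 0.97 0.04 0 0 -0.36;1 0.7 0.97 0.04 0 0 -0.36;1 0.7 0.97 0.04 0 0 -0.36;1 0.7 0.97 0.04 0 0 -0.36;1 0.7 0.97 0.04 0 0 -0.36")

```text
clock: 0.93
eef_pos: [0.4208, -0.1325, 0.2449]
tool_rot: [0.999, 0.044, -0.0, 0.0]
ft_force: [-0.0, -0.2, 0.5]
grip_width: 0.0852
grasp_force: 0.0
```

Call:
step_arm(targets="1 0.22 0.3 0.01 0 0 0;1 0.22 0.3 0.01 0 0 0;1 0.22 0.3 0.01 0 0 0;1 0.22 0.3 0.01 0 0 0;1 0.22 0.3 0.01 0 0 0;1 0.22 0.3 0.01 0 0 0;1 0.22 0.3 0.01 0 0 0;1 0.22 0.3 0.01 0 0 0")

```text
clock: 1.6
eef_pos: [0.5294, 0.0151, 0.2494]
tool_rot: [0.999, 0.043, -0.001, 0.0]
ft_force: [0.3, -0.5, 0.5]
grip_width: 0.0854
grasp_force: 0.0
```

```bash
python3 - <<'E'
from workcell import bot
import cv2,pickle
i=bot.camera_info('wrist');im=bot.camera('wrist')[:,:,::-1]
cv2.imwrite('pics/w1.png',im);pickle.dump(i,open('w1.pkl','wb'))
o=bot.get_obs();print(o['clock'],o['eef_pos'],o['tool_rot'])
E
```

```text
1.65 [0.52943147 0.01468475 0.24971138] [ 9.99076192e-01  4.29689516e-02 -6.36760225e-04  1.62027535e-04]
```

View pics/w1.png

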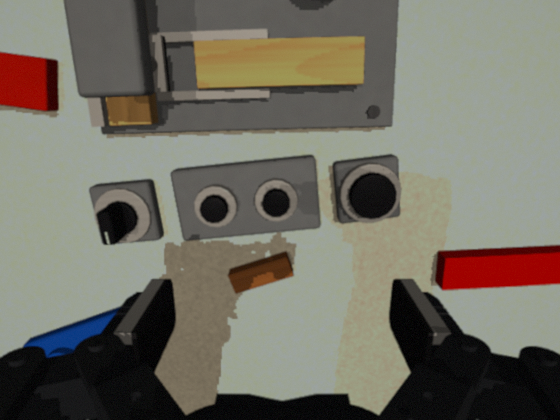

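The wrist view shows the bar top from (195,63) to (364,62), and the keys at (215,208) and (276,200). The stop key is at (371,195), the offcut at (262,271), and the fixed bar at about (130,110).

```bash
python3 - <<'E'
import cv2,pickle
from h import *
i=pickle.load(open('w1.pkl','rb'));a=cv2.imread('pics/w1.png');h=cv2.cvtColor(a,cv2.COLOR_BGR2HSV)
m=cv2.inRange(h,(12,60,120),(30,255,255));m[:, :170]=0;m[120:]=0
cs=cv2.findContours(m,0,2)[0];c=max(cs,key=cv2.contourArea)
P=ray(i,c.reshape(-1,2),.040)[:,:2]
r=cv2.minAreaRect((P*1000).astype(np.float32));print('bar',r,cv2.boxPoints(r).round(1).tolist())
k=cv2.inRange(h,(0,0,0),(180,255,60))
for n,(x,y),s,z in(('L',(215,208),24,.044),('R',(276,200),24,.044),('S',(371,195),34,.044)):
    q=np.zeros_like(k);cv2.circle(q,(x,y),s,255,-1);q&=k
    c=max(cv2.findContours(q,0,2)[0],key=cv2.contourArea);e=cv2.minEnclosingCircle(c);M=cv2.moments(c)
    u=(M['m10']/M['m00'],M['m01']/M['m00']);print(n,e,u,ray(i,[u],z).round(4),cv2.contourArea(c))
# wall ends / bed edge
print('walls (160,33),(267,33),(160,101),(267,96) z.030',ray(i,[(160,33),(267,33),(160,101),(267,96)],.030).round(4).tolist())
print('bed corners',ray(i,[(393,127),(103,132)],.018).round(4).tolist())
print('fixed bar',ray(i,[(155,97),(152,124)],.040).round(4).tolist())
print('fingers px->', a.shape)
E
```

```text
bar ((632.5775756835938, 25.54271697998047), (39.58921813964844, 149.05657958984375), 6.367015361785889) [[604.5999755859375, 97.4000015258789], [621.2000122070312, -50.70000076293945], [660.5, -46.29999923706055], [644.0, 101.80000305175781]]
L ((213.7553253173828, 208.34255981445312), 14.001569747924805) (213.82413997627518, 208.33096085409252) [[0.4937 0.0777 0.044 ]] 562.0
R ((275.6649475097656, 202.25257873535156), 14.003443717956543) (275.6818846941761, 202.33479660520922) [[0.505  0.0182 0.044 ]] 569.5
S ((371.7069091796875, 195.55517578125), 24.226486206054688) (371.6048975512244, 195.41069465267364) [[ 0.52   -0.0733  0.044 ]] 1667.5
walls (160,33),(267,33),(160,101),(267,96) z.030 [[0.6487, 0.1338, 0.03], [0.6563, 0.0386, 0.03], [0.5898, 0.1338, 0.03], [0.6025, 0.0345, 0.03]]
bed corners [[0.5843, -0.0905, 0.018], [0.5551, 0.1947, 0.018]]
fixed bar [[0.5934, 0.1352, 0.04], [0.569, 0.1382, 0.04]]
fingers px-> (420, 560, 3)
```

Call:
step_arm(targets="-1 0.231 -0.205 -0.2 0 0 0.033;-1 0.231 -0.205 -0.2 0 0 0.033;-1 0.231 -0.205 -0.2 0 0 0.033;-1 0.231 -0.205 -0.2 0 0 0.033;-1 0.231 -0.205 -0.2 0 0 0.033;-1 0.231 -0.205 -0.2 0 0 0.033;-1 0.231 -0.205 -0.3 0 0 0.033;-1 0.231 -0.205 -0.38 0 0 0.033;-1 0.231 -0.205 -0.38 0 0 0.033;-1 0.231 -0.205 -0.38 0 0 0.033")

```text
clock: 2.48
eef_pos: [0.6418, -0.0869, 0.0574]
tool_rot: [0.998, 0.056, -0.004, -0.001]
ft_force: [-0.5, 0.1, 1.1]
grip_width: -0.0001
grasp_force: 0.0
```

```bash
python3 - <<'E'
from workcell import bot
import cv2,pickle
i=bot.camera_info('wrist');im=bot.camera('wrist')[:,:,::-1]
cv2.imwrite('pics/w2.png',im);pickle.dump(i,open('w2.pkl','wb'))
o=bot.get_obs();print(o['clock'],o['eef_pos'],o['tool_rot'])
E
```

```text
2.5333 [ 0.64441817 -0.08707302  0.06044865] [ 9.98422179e-01  5.61411407e-02 -1.12018756e-03 -2.66357169e-04]
```

View pics/w2.png

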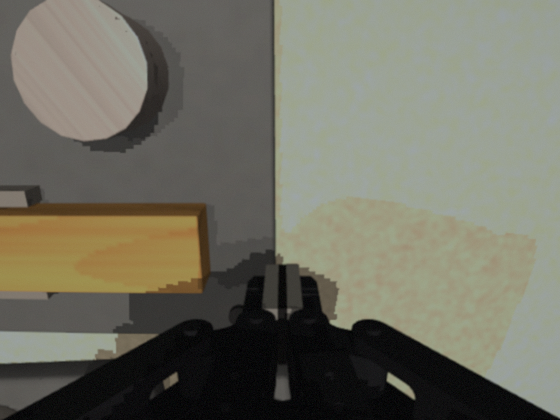

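The closed tips at (282,285) stand clear behind the tail end at (207,250) and are lined up with the bar. I'll lower them and push.

Call:
step_arm(targets="-1 0 0 -0.03 0 0 0;-1 0 0 -0.064 0 0 0;-1 0 0 -0.064 0 0 0;-1 -0.001 0.01 -0.064 0 0 0;-1 -0.002 0.02 -0.064 0 0 0;-1 -0.003 0.03 -0.064 0 0 0;-1 -0.0045 0.04 -0.064 0 0 0;-1 -0.0055 0.05 -0.064 0 0 0;-1 -0.0065 0.06 -0.064 0 0 0;-1 -0.0065 0.06 -0.064 0 0 0")

```text
clock: 3.37
eef_pos: [0.6432, -0.0562, 0.029]
tool_rot: [0.998, 0.057, 0.001, 0.0]
ft_force: [0.1, -1.3, 1.8]
grip_width: 0.0
grasp_force: 0.6
```

Call:
step_arm(targets="-1 -0.001 0.008 0 0 0 0;-1 -0.002 0.016 0 0 0 0;-1 -0.0025 0.024 0 0 0 0;-1 -0.0035 0.032 0 0 0 0;-1 -0.0045 0.04 0 0 0 0;-1 -0.0045 0.04 0 0 0 0")

```text
clock: 3.87
eef_pos: [0.6409, -0.0367, 0.0287]
tool_rot: [0.998, 0.057, 0.001, 0.0]
ft_force: [0.4, -3.0, 5.1]
grip_width: 0.0001
grasp_force: 2.4
```

Call:
step_arm(targets="-1 -0.0005 0.005 0 0 0 0;-1 -0.001 0.01 0 0 0 0;-1 -0.0015 0.015 0 0 0 0;-1 -0.002 0.02 0 0 0 0;-1 -0.002 0.02 0 0 0 0")

```text
clock: 4.28
eef_pos: [0.6399, -0.027, 0.0287]
tool_rot: [0.998, 0.056, 0.001, 0.0]
ft_force: [-0.3, -4.5, 4.5]
grip_width: -0.0002
grasp_force: 2.8
```

```bash
python3 - <<'E'
from workcell import bot
import cv2,pickle
from h import *
i=bot.camera_info('top')
a=bot.camera('top')[:,:,::-1];cv2.imwrite('pics/t3.png',a)
h=cv2.cvtColor(a,cv2.COLOR_BGR2HSV)
cv2.imwrite('pics/t3c.png',cv2.resize(a[90:260,190:350],None,fx=3.5,fy=3.5,interpolation=cv2.INTER_CUBIC))
i=bot.camera_info('wrist');im=bot.camera('wrist')[:,:,::-1]
cv2.imwrite('pics/w3.png',im);pickle.dump(i,open('w3.pkl','wb'))
cv2.imwrite('pics/both.png',np.hstack([cv2.resize(im,(400,300)),cv2.resize(a[120:210,190:310],(400,300),interpolation=cv2.INTER_CUBIC)]))
E
```

```text
(no output)
```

View pics/both.png

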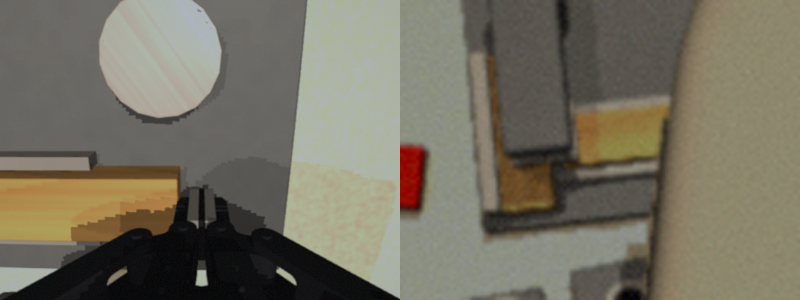

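The left half shows the fingertips at (200,200) against the tail at (180,200). In the right half the bar is partly under the right foot at (575,160). The force is only drag so far, so I'll keep pushing.

Call:
step_arm(targets="-1 -0.0005 0.005 0 0 0 0;-1 -0.001 0.01 0 0 0 0;-1 -0.0015 0.015 0 0 0 0;-1 -0.0015 0.015 0 0 0 0")

```text
clock: 4.72
eef_pos: [0.6391, -0.0195, 0.0287]
tool_rot: [0.998, 0.056, 0.001, 0.0]
ft_force: [0.4, -3.8, 5.4]
grip_width: -0.0004
grasp_force: 2.9
```

Call:
step_arm(targets="-1 -0.0005 0.004 0 0 0 0;-1 -0.001 0.008 0 0 0 0;-1 -0.001 0.008 0 0 0 0")

```text
clock: 4.97
eef_pos: [0.6386, -0.0159, 0.0287]
tool_rot: [0.998, 0.056, 0.001, 0.001]
ft_force: [1.2, -4.1, 4.5]
grip_width: 0.0001
grasp_force: 3.3
```

Call:
step_arm(targets="-1 -0.0005 0.004 0 0 0 0;-1 -0.001 0.008 0 0 0 0;-1 -0.001 0.008 0 0 0 0")

```text
clock: 5.22
eef_pos: [0.6386, -0.0155, 0.0289]
tool_rot: [0.998, 0.055, 0.001, 0.004]
ft_force: [2.0, -12.7, 5.6]
grip_width: -0.0002
grasp_force: 7.1
```

Call:
step_arm(targets="-1 -0.0005 0.004 0 0 0 0;-1 -0.001 0.008 0 0 0 0;-1 -0.001 0.008 0 0 0 0")

```text
clock: 5.47
eef_pos: [0.6385, -0.0152, 0.029]
tool_rot: [0.999, 0.054, 0.001, 0.008]
ft_force: [2.2, -21.1, 3.7]
grip_width: 0.0003
grasp_force: 10.8
```

The push has stalled and the force rises to 21 N, so the bar is butted. I'll back off straight and then lift.

Call:
step_arm(targets="-1 0.004 -0.035 0 0 0 0;-1 0.008 -0.07 0 0 0 0;-1 0.008 -0.07 0 0 0 0;-1 0.008 -0.07 0.08 0 0 0;-1 0.008 -0.07 0.16 0 0 0;-1 0.008 -0.07 0.24 0 0 0;-1 0.008 -0.07 0.32 0 0 0;0.25 -0.05 -0.02 0.38 0 0 0;0.25 -0.11 0.03 0.38 0 0 0;0.25 -0.17 0.08 0.38 0 0 0")

```text
clock: 6.3
eef_pos: [0.5526, 0.0343, 0.2199]
tool_rot: [0.998, 0.056, 0.002, -0.001]
ft_force: [-0.4, 1.1, -1.0]
grip_width: 0.036
grasp_force: 0.0
```

```bash
python3 - <<'E'
from workcell import bot
o=bot.get_obs();print(o['clock'],o['eef_pos'],o['tool_rot'],o['grip_width'])
E
```

```text
6.3 [0.55257052 0.03425271 0.21990247] [ 0.99842302  0.05608695  0.00204963 -0.00123655] 0.03597667368102427
```

Call:
step_arm(targets="0.25 -0.1 0.02 0 0 0 0.096;0.25 -0.1 0.02 0 0 0 0.096;0.25 -0.1 0.02 0 0 0 0.096;0.25 -0.1 0.02 0 0 0 0.096;0.25 -0.1 0.02 0 0 0 0.096;0.25 -0.1 0.02 0 0 0 0.096")

```text
clock: 6.8
eef_pos: [0.5037, 0.0424, 0.2178]
tool_rot: [0.996, 0.094, 0.0, -0.0]
ft_force: [0.3, -0.7, -0.1]
grip_width: 0.053
grasp_force: 0.0
```

```bash
python3 - <<'E'
from workcell import bot
import cv2,pickle
i=bot.camera_info('wrist');im=bot.camera('wrist')[:,:,::-1]
cv2.imwrite('pics/w4.png',im);pickle.dump(i,open('w4.pkl','wb'))
o=bot.get_obs();print(o['clock'],o['eef_pos'],o['tool_rot'],o['grip_width'])
E
```

```text
6.85 [0.50358439 0.04216768 0.21773516] [ 9.95603352e-01  9.36692660e-02  9.99777804e-05 -1.55028007e-04] 0.053140531728186655
```

View pics/w4.png

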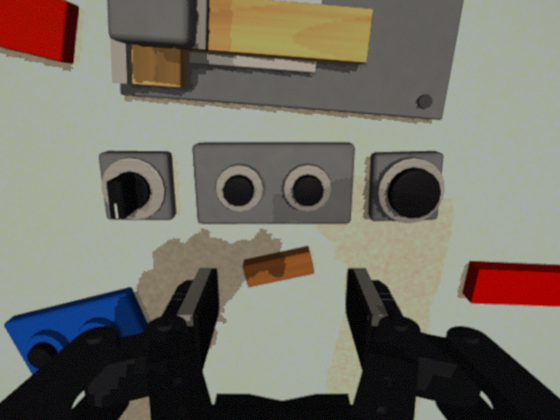

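The console now lies square in the picture with the keys at (239,190) and (307,187). The bar is at (207–372,35), against the fixed bar at (157,66). The fingertips are at about (205,270) and (360,270).

```bash
python3 - <<'E'
import cv2,pickle
from h import *
i=pickle.load(open('w4.pkl','rb'));a=cv2.imread('pics/w4.png');h=cv2.cvtColor(a,cv2.COLOR_BGR2HSV)
k=cv2.inRange(h,(0,0,0),(180,255,60));R=[]
for n,(x,y) in(('L',(239,190)),('R',(307,187))):
    q=np.zeros_like(k);cv2.circle(q,(x,y),22,255,-1);q&=k
    c=max(cv2.findContours(q,0,2)[0],key=cv2.contourArea);e=cv2.minEnclosingCircle(c)
    p=ray(i,[e[0]],.044)[0];R.append(p);print(n,e,p.round(4))
d=R[0]-R[1];print('mid',((R[0]+R[1])/2).round(4),'yaw',np.degrees(np.arctan2(-d[0],d[1])),np.linalg.norm(d))
tcp=np.array([.5036,.0422]);t=np.radians(10.75);ax=np.array([-np.sin(t),np.cos(t)])
for u in((195,270),(217,270),(347,270),(370,270)):
    print(u,((ray(i,[u],.222)[0,:2]-tcp)@ax).round(4))
T=ray(i,[(372,9),(369,62)],.040);print('tail',T.round(4).tolist())
C=ray(i,[(440,119)],.018)[0];F=ray(i,[(186,66),(184,86)],.040);print('corner',C,'fixed edge',F.round(4).tolist())
u=np.array([-.111,.994]);print('tail->fixed along u',(F[:,:2].mean(0)-T[:,:2].mean(0))@u)
E
```

```text
L ((237.86065673828125, 189.60861206054688), 15.708395004272461) [0.4936 0.0789 0.044 ]
R ((307.2391357421875, 190.2391357421875), 15.762786865234375) [0.5043 0.0195 0.044 ]
mid [0.4989 0.0492 0.044 ] yaw 10.233452497433367 0.060358535382995904
(195, 270) 0.0348
(217, 270) 0.0258
(347, 270) -0.0269
(370, 270) -0.0363
tail [[0.6548, -0.0007, 0.04], [0.6165, -0.0079, 0.04]]
corner [ 0.58514454 -0.08718802  0.018     ] fixed edge [[0.5861, 0.1361, 0.04], [0.5705, 0.1359, 0.04]]
tail->fixed along u 0.14580026018716963
```

Call:
step_arm(targets="0.25 -0.009 0.014 -0.08 0 0 -0.01;0.25 -0.009 0.014 -0.16 0 0 -0.01;0.25 -0.009 0.014 -0.24 0 0 -0.01;0.25 -0.009 0.014 -0.3 0 0 -0.01;0.25 -0.009 0.014 -0.322 0 0 -0.01;0.25 -0.009 0.014 -0.322 0 0 -0.01;0.25 -0.009 0.014 -0.322 0 0 -0.01")

```text
clock: 7.43
eef_pos: [0.4981, 0.049, 0.0562]
tool_rot: [0.996, 0.09, -0.001, -0.0]
ft_force: [0.2, 0.0, 0.3]
grip_width: 0.0533
grasp_force: 0.0
```

```bash
python3 - <<'E'
from workcell import bot
import cv2,numpy as np
im=bot.camera('wrist')[:,:,::-1];a=bot.camera('scene')[:,:,::-1]
cv2.imwrite('pics/w5.png',np.hstack([cv2.resize(im,(400,300)),cv2.resize(a[150:300,230:430],(400,300),interpolation=cv2.INTER_CUBIC)]))
o=bot.get_obs();print(o['clock'],o['eef_pos'],o['tool_rot'],o['grip_width'],o['ft_force'])
E
```

```text
7.5333 [0.49967622 0.04924519 0.05816289] [ 9.95953220e-01  8.98633712e-02  1.32374581e-03 -7.48636101e-05] 0.053119772556255274 [0.24441156 0.46855426 0.22392617]
```

View pics/w5.png

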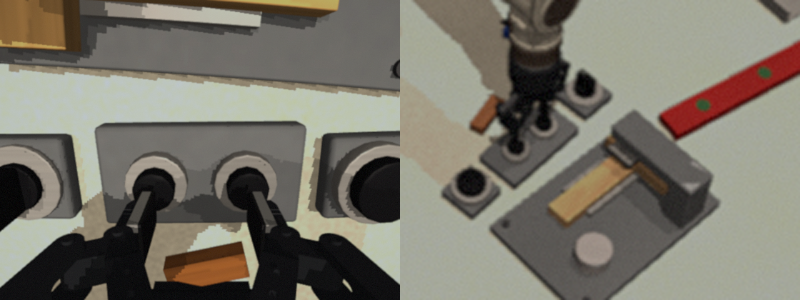

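The tips at (148,195) and (255,195) stand over the two caps at (155,190) and (245,185), well clear of the stop key, and the bar sits under the foot. I'll lower them stepwise.

Call:
step_arm(targets="0.25 -0.001 0 -0.01 0 0 0;0.25 -0.001 0 -0.02 0 0 0;0.25 -0.001 0 -0.03 0 0 0;0.25 -0.001 0 -0.03 0 0 0")

```text
clock: 7.87
eef_pos: [0.4967, 0.0492, 0.0413]
tool_rot: [0.996, 0.09, -0.001, -0.0]
ft_force: [0.2, 0.3, 0.1]
grip_width: 0.0532
grasp_force: 0.0
```

Call:
step_arm(targets="0.25 0 0 -0.004 0 0 0;0.25 0 0 -0.008 0 0 0;0.25 0 0 -0.008 0 0 0")

```text
clock: 8.12
eef_pos: [0.4974, 0.0493, 0.038]
tool_rot: [0.996, 0.09, 0.0, -0.0]
ft_force: [-1.4, -0.4, 1.7]
grip_width: 0.0536
grasp_force: 1.2
```

Call:
step_arm(targets="0.25 0 0 -0.004 0 0 0;0.25 0 0 -0.008 0 0 0;0.25 0 0 -0.008 0 0 0")

```text
clock: 8.37
eef_pos: [0.4974, 0.0493, 0.0341]
tool_rot: [0.996, 0.09, 0.0, 0.0]
ft_force: [-1.6, -0.8, 5.3]
grip_width: 0.0535
grasp_force: 2.6
```

Call:
step_arm(targets="0.25 0 0 -0.004 0 0 0;0.25 0 0 -0.007 0 0 0;0.25 0 0 -0.007 0 0 0")

```text
clock: 8.62
eef_pos: [0.4975, 0.0493, 0.0323]
tool_rot: [0.996, 0.09, 0.0, -0.0]
ft_force: [-5.8, 0.1, 15.4]
grip_width: 0.0533
grasp_force: 8.2
```

Call:
step_arm(targets="0.25 0 0 -0.003 0 0 0;0.25 0 0 -0.006 0 0 0;0.25 0 0 -0.006 0 0 0")

```text
clock: 8.87
eef_pos: [0.4976, 0.0493, 0.0321]
tool_rot: [0.996, 0.09, 0.001, -0.0]
ft_force: [-12.6, -1.6, 37.9]
grip_width: 0.0533
grasp_force: 18.6
```

Call:
step_arm(targets="0.25 0 0 0.003 0 0 0;0.25 0 0 0.003 0 0 0;0.25 0 0 0.003 0 0 0;0.25 0 0 0.003 0 0 0;0.25 0 0 0.003 0 0 0;0.25 0 0 0.003 0 0 0;0.25 0 0 0.003 0 0 0;0.25 0 0 0.003 0 0 0;0.25 0 0 0.003 0 0 0;0.25 0 0 0.003 0 0 0")

```text
clock: 9.7
eef_pos: [0.4975, 0.0493, 0.0322]
tool_rot: [0.996, 0.09, 0.001, -0.0]
ft_force: [-8.7, -0.7, 26.1]
grip_width: 0.0533
grasp_force: 13.2
```

```bash
python3 - <<'E'
from workcell import bot
import cv2,numpy as np
im=bot.camera('wrist')[:,:,::-1];a=bot.camera('scene')[:,:,::-1]
cv2.imwrite('pics/w6.png',np.hstack([cv2.resize(im,(400,300)),cv2.resize(a[150:300,230:430],(400,300),interpolation=cv2.INTER_CUBIC)]))
o=bot.get_obs();print(o['clock'],o['eef_pos'],o['tool_rot'],o['ft_torque'],o['ft_force'])
E
```

```text
9.8 [0.49748847 0.04931486 0.03214322] [ 9.95928649e-01  9.01409021e-02  8.62141957e-04 -3.77522724e-05] [-0.18610901  1.91304634  0.01174571] [-8.33093078 -0.69326041 27.67011916]
```

View pics/w6.png

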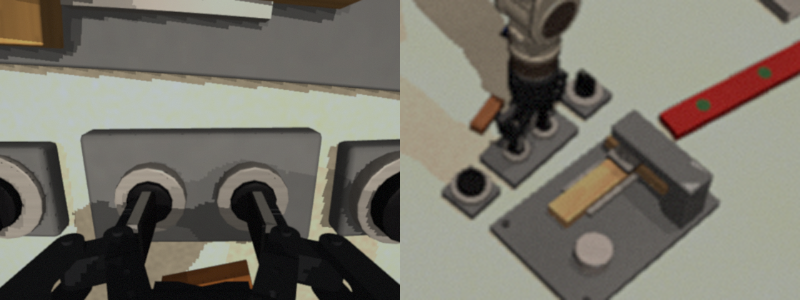

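Both tips rest on the caps at (148,200) and (252,200), and both caps are down. The small torque means the load is shared, so each key is above 3.4 N. I'll keep holding.

Call:
step_arm(targets="0.25 0 0 0 0 0 0;0.25 0 0 0 0 0 0;0.25 0 0 0 0 0 0;0.25 0 0 0 0 0 0;0.25 0 0 0 0 0 0;0.25 0 0 0 0 0 0;0.25 0 0 0 0 0 0;0.25 0 0 0 0 0 0;0.25 0 0 0 0 0 0;0.25 0 0 0 0 0 0")

```text
clock: 10.63
eef_pos: [0.4975, 0.0493, 0.0321]
tool_rot: [0.996, 0.09, 0.001, -0.0]
ft_force: [-9.9, -0.8, 26.6]
grip_width: 0.0533
grasp_force: 13.2
```

Call:
step_arm(targets="0.25 0 0 0 0 0 0;0.25 0 0 0 0 0 0;0.25 0 0 0 0 0 0;0.25 0 0 0 0 0 0;0.25 0 0 0 0 0 0;0.25 0 0 0 0 0 0;0.25 0 0 0 0 0 0;0.25 0 0 0 0 0 0;0.25 0 0 0 0 0 0;0.25 0 0 0 0 0 0")

```text
clock: 11.47
eef_pos: [0.4975, 0.0493, 0.0322]
tool_rot: [0.996, 0.09, 0.001, -0.0]
ft_force: [-9.0, -0.5, 25.6]
grip_width: 0.0532
grasp_force: 13.2
```

Call:
step_arm(targets="0.25 0 0 0 0 0 0;0.25 0 0 0 0 0 0;0.25 0 0 0 0 0 0;0.25 0 0 0 0 0 0;0.25 0 0 0 0 0 0;0.25 0 0 0 0 0 0")

```text
clock: 11.97
eef_pos: [0.4975, 0.0493, 0.0322]
tool_rot: [0.996, 0.09, 0.001, -0.0]
ft_force: [-9.1, -1.6, 26.5]
grip_width: 0.0532
grasp_force: 13.2
```

Call:
step_arm(targets="0.25 0 0 0.006 0 0 0;0.25 0 0 0.012 0 0 0;0.25 0 0 0.018 0 0 0;0.25 0 0 0.024 0 0 0;0.25 0 0 0.03 0 0 0;0.25 0 0 0.06 0 0 0;0.25 0 0 0.12 0 0 0;0.25 0 0 0.2 0 0 0;0.25 0 0 0.28 0 0 0;0.25 0 0 0.28 0 0 0")

```text
clock: 12.8
eef_pos: [0.5025, 0.0498, 0.1768]
tool_rot: [0.996, 0.09, 0.007, -0.0]
ft_force: [0.7, -0.7, 0.8]
grip_width: 0.0535
grasp_force: 0.0
```

Call:
step_arm(targets="0.25 0.01 -0.014 0.05 0 0 0;0.25 0.01 -0.014 0.05 0 0 0;0.25 0.01 -0.014 0.05 0 0 0;0.25 0.01 -0.014 0.05 0 0 0;0.25 0.01 -0.014 0.05 0 0 0;0.25 0.01 -0.014 0.05 0 0 0")

```text
clock: 13.3
eef_pos: [0.5015, 0.0423, 0.1926]
tool_rot: [0.996, 0.09, -0.001, -0.0]
ft_force: [0.3, 0.8, -0.4]
grip_width: 0.0535
grasp_force: 0.0
```

```bash
python3 - <<'E'
from workcell import bot
import cv2
im=bot.camera('wrist')[:,:,::-1];cv2.imwrite('pics/w7.png',im)
o=bot.get_obs();print(o['clock'],o['eef_pos'],o['ft_force'])
E
```

```text
13.35 [0.50158639 0.04236241 0.19275321] [ 0.59418464 -0.45336819 -0.55852239]
```

View pics/w7.png

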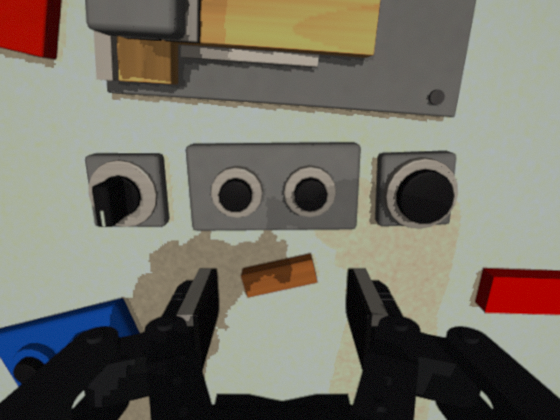

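The keys look up and nothing has been disturbed. Before handing in, I'll measure the joint gap once from this view.

```bash
python3 - <<'E'
import cv2
from h import *
from workcell import bot
i=bot.camera_info('wrist');a=cv2.imread('pics/w7.png');h=cv2.cvtColor(a,cv2.COLOR_BGR2HSV)
b=cv2.inRange(h,(8,70,90),(30,255,255))
t=np.radians(6.3);u=np.array([-np.sin(t),np.cos(t)])
T=[];F=[]
for r in range(8,48,3): T.append((np.nonzero(b[r,200:])[0].max()+200,r))
for r in range(58,80,3): F.append((np.nonzero(b[r,90:200])[0].max()+90,r))
print(T,F)
s=lambda P:np.median(ray(i,P,.040)[:,:2]@u)
c=ray(i,[(456,117)],.018)[0,:2]@u
print('tail->fixed',s(F)-s(T),'corner->tail (80 if home)',s(T)-c,'corner->fixed(230)',s(F)-c)
E
```

```text
[(np.int64(379), 8), (np.int64(379), 11), (np.int64(378), 14), (np.int64(378), 17), (np.int64(377), 20), (np.int64(377), 23), (np.int64(377), 26), (np.int64(376), 29), (np.int64(376), 32), (np.int64(376), 35), (np.int64(375), 38), (np.int64(375), 41), (np.int64(375), 44), (np.int64(374), 47)] [(np.int64(169), 58), (np.int64(170), 61), (np.int64(170), 64), (np.int64(170), 67), (np.int64(170), 70), (np.int64(170), 73), (np.int64(170), 76), (np.int64(170), 79)]
tail->fixed 0.14924780697870366 corner->tail (80 if home) 0.08067519809019402 corner->fixed(230) 0.22992300506889768
```

The distance from tail to fixed bar measures 149 mm for a 150 mm bar, and the tail is 81 mm from the bed corner where 80 is home. The joint is closed, so I'm handing in.

```bash
python3 -c "
from workcell import bot
print(bot.job_done())"
```

```text
the job is handed in; nothing more can be done
None
```

I handed the job in at about 13.4 s: the bar is home against the fixed bar (gap within measurement error), both keys were held down together for about 3 s and look up again, nothing else looked disturbed, and no verdict came back.

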